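# Load the sloped repair-kit tray, tallest part last

### The arm

A 6-joint arm with a two-finger parallel gripper is mounted at the origin on a cart in front of the work surface, level with it; the furniture and walls round the work are solid. World frame = base frame: x ahead of the robot, y to its left, z up, the work surface at z = 0. Lengths are in m, angles in rad, forces in N, time in s.
With the tool pointing down it reaches from about 0.35 to 0.775 m from the base axis. Payload 7.3 kg.
Tool frame: the origin (TCP) lies midway between the tips of the shut fingers; the grasp point (between the pads) lies 19 mm behind it; z points along the fingers, y is the line along which they close (so a half turn about z gives the same grasp; the last joint's range is limited). The gripper opens to 92 mm and grips with 3 to 60 N. Pads are 19 mm wide; open, the fingers measure 130 mm over their backs; the gripper's body (75 mm by 190 mm) begins 47 mm behind the grasp point.
Start: joints at [1.155, 0.342, 1.524, -0, 1.275, -0.146], TCP at [0.14, 0.506, 0.2] pointing down, gripper open.
Joint ranges: [-2.53, 2.53], [-0.77, 2.02], [0.04, 2.7], [-1, 4.14], [0.28, 2.66], [-3.11, 3.11]. Speed limits (rad/s): [2.57, 2.57, 3.14, 3.14, 3.14, 3.14].

### API

Orientations are given as a unit quaternion [x, y, z, w].
In Python, from plant import r gives the robot as it stands.
- The arm moves only by the tool send_rows, never from a script. Its argument "commands" is a list of rows, each a list of 5 numbers: the opening in per cent of the stroke, from 0 (shut) to 100 (fully open), then the shift along the tool's x, y, z in m, then the turn about the tool's z in rad. A call has 1 to 20 rows; each row is the pose to reach, as a shift and turn from the pose commanded when the call began, along the tool's axes at that moment; what a row does not reach only later rows make up. A row lasts 1/10 s, in which the tool goes at most 50 mm and 8.59 degrees, less where a joint would pass 70% of its speed; a pose out of reach is approached as far as the arm can. A call with a gripper value outside its range is refused whole. The fingers move at their own pace and stop on an object; the grip force is fixed at half the most. Time passes only in rows, so rows that repeat a pose let the fingers close. It gives the time, the measured TCP pose, the force, the opening and the grip force at its end, in the units of the state.
- r.sense(): the state, without advancing time (a new reading comes with each control period).
- r.get_image(name): name is "scene" or "top" or "wrist"; returns the picture (384x512x3 uint8, red, green, blue); there is no depth.
- r.camera_params(name): a dict with "mtx" (3x3 intrinsics, pixels), "dist" ([k1, k2, p1, p2, k3] as OpenCV has them; the pictures are not rectified), "xyz" and "rotation" of the camera in the world; the wrist camera has in their place "mount" (4x4, takes a point from camera to tool coordinates, whose origin is the TCP and whose axes are the flange's). Camera axes: x right, y up, looking along -z (the intrinsics and any distortion apply to the point x, -y, -z); pixel columns grow to the right and rows downward; lengths in m; the calibration is good to about 2 mm. A picture is of the moment at which its call begins: read the wrist's pose just before it. camera_params takes no time and is no camera call.
- r.sign_off(): hands the job in; it is judged then, once.
The state is a dict: "time": time; "q": joint angles; "dq": joint speeds; "joint_efforts": joint torques, N m; "position": TCP position; "tool_rot": TCP orientation; "ft_force": force on the tool from outside, world axes, zero at the start; "wrist_torque": the same for the moment, N m; "grip_width": finger opening in m; "gripper_force": force on a finger pad.
Only numpy, scipy, OpenCV 4.12 (cv2) and the standard library are available. Lean on these libraries where they do the work, as an engineer would, in place of code of your own. Each camera call takes 0.05 s, during which the arm holds its last target. There are 200 camera calls.

### The job

Load the sloped tray with the three parts from the bench, shortest first and tallest last: the relay into the middle bay with its long side running up the slope, then the short thick capacitor into the left bay, then the tall capacitor into the right bay. Turn each part square to the sloping floor while you still hold it and set it down, rather than dropping or tipping it in, flat on the floor and up against the low fence at the bottom of the slope so that it does not topple; let go of it before taking the next. Leave the other things on the bench alone.

Things in the scene. Friction and masses are not known exactly. Their poses are not given: they have to be found in the camera images.
- relay_mid (a point): centre (half-way up) of the plug-in relay, a plain pale beige box 21 x 28 x 35 mm high, about 35 g, standing loose on the bench; x along the 21 mm side, y along the 28 mm side, z up through its top
- relay: the relay itself; origin at the centre of its underside, axes as relay_mid
- cap_big_mid (a point): centre (half-way up) of the short thick capacitor, a dark upright cylinder 35 mm in diameter and 50 mm high, about 40 g, standing loose; z along its axis
- cap_big: the short thick capacitor itself; origin at the centre of its underside
- cap_old_mid (a point): centre (half-way up) of the tall capacitor, a white upright cylinder 32 mm in diameter and 75 mm high, standing loose; z along its axis. On the tray's slope it easily topples down the slope unless it stands close against the fence
- cap_old: the tall capacitor itself; origin at the centre of its underside
- bay_middle (a point): the tray's middle bay: point on its floor, midway between its ribs, 20 mm up the slope from the inner face of the fence. x points up the slope, y to the tray's left (seen from the robot), z square out of the floor, leaning 22 degrees from vertical toward the robot's side
- kit_tray: the fixed sloped aluminium tray, 178 mm wide (y), floor 46 mm long (x, up the slope), bays lined with black pads; axes as the bays, origin on the floor at the fence's inner face, in line with the middle bay. Fence along the low near edge: 4 mm thick, 22 mm high; lip along the far edge: 10 mm high. Three bays 55 mm wide, 58 mm apart, divided and ended by ribs 3 mm thick, 6 mm high
- bay_left (a point): the same point of the left bay (58 mm along +y from bay_middle), same axes
- bay_right (a point): the same point of the right bay (58 mm along -y from bay_middle), same axes
- vice: obstacle: bench vice bolted to the bench to the left of the parts, about 300 x 220 mm and 200 mm high; origin at the centre of its underside. Beyond it to the left a fire extinguisher hangs on a post, its foot about 0.6 m above the bench top
- tape_black: bystander: roll of black tape lying beyond the tray to its right, 58 mm across, 19 mm high; origin at the centre of its underside
- solder_spool: bystander: spool of solder wire standing beyond the tray, 52 mm across, 45 mm high; origin at the centre of its underside
- driver_yellow: bystander: yellow screwdriver 175 mm long lying to the right of the tray; origin at the middle of its length, underside; y along it

How it is judged:
By the outcome, as a careful person would: the job done as asked, in the order asked, and still so for the second after the job is handed in, with the robot touching nothing.
It also fails if it takes over 72 s, if anything falls off the work surface, if the arm or the gripper's body presses on something with over 40 N, if the wrist force passes 120 N, or if a joint passes its speed limit or range.

## Working session

There is one attempt and no reset: what is moved stays moved. The work goes in short steps, Python scripts to look and compute and a tool call to move; the robot and the scene stay as the last step left them, time stands still between calls to the robot, and variables do not carry over. Pictures are saved under pics/ and viewed, at most 10 in all, crops included, and the job is handed in when it is done.

Besides the shell and the picture viewer there is one more tool, called as name(argument=value, ...) on one line, values as JSON. send_rows: Moves the arm, as the interface text tells. Its arguments: {"type":"object","properties":{"commands":{"type":"array"}},"required":["commands"]}

```bash
ls; mkdir -p pics
python3 - <<'E'
from plant import r
import cv2,json,numpy as np
s=r.sense();print({k:np.round(v,3).tolist() for k,v in s.items()})
for n in("top","scene","wrist"):
    p=r.camera_params(n);print(n,{k:np.round(v,4).tolist() for k,v in p.items()})
    im=r.get_image(n);cv2.imwrite(f"pics/{n}0.png",cv2.resize(im[:,:,::-1],(800,600),interpolation=cv2.INTER_CUBIC))
E
```

```text
pics
{'time': 0.0, 'q': [1.155, 0.343, 1.525, -0.0, 1.275, -0.146], 'dq': [-0.0, -0.0, -0.003, -0.002, -0.0, 0.0], 'joint_efforts': [-0.002, -43.125, -24.422, 0.072, 0.056, -0.0], 'position': [0.14, 0.506, 0.2], 'tool_rot': [0.134, 0.991, -0.001, -0.0], 'ft_force': [0.429, 1.024, 0.495], 'wrist_torque': [-0.042, 0.005, 0.014], 'gripper_force': 0.0, 'grip_width': 0.092}
top {'mtx': [[392.764, 0.0, 256.9935], [0.0, 392.764, 197.5764], [0.0, 0.0, 1.0]], 'dist': [-0.0891, 0.0, 0.0, 0.0, 0.0], 'xyz': [0.4202, -0.2773, 0.8994], 'rotation': [0.0483, -0.071, -0.7009, 0.708]}
scene {'mtx': [[375.5168, 0.0, 250.0185], [0.0, 375.5168, 193.6558], [0.0, 0.0, 1.0]], 'dist': [0.0278, 0.0, 0.0, 0.0, 0.0], 'xyz': [0.0242, -0.9031, 0.532], 'rotation': [0.4586, -0.1774, -0.3101, 0.8137]}
wrist {'mtx': [[346.0253, 0.0, 253.8529], [0.0, 346.0253, 191.9838], [0.0, 0.0, 1.0]], 'dist': [-0.0198, 0.0, 0.0, 0.0, 0.0], 'mount': [[0.0007, 0.962, 0.2732, 0.0733], [1.0, -0.0004, -0.0012, 0.0], [-0.0011, 0.2732, -0.962, -0.1841], [0.0, 0.0, 0.0, 1.0]]}
```

View pics/top0.png

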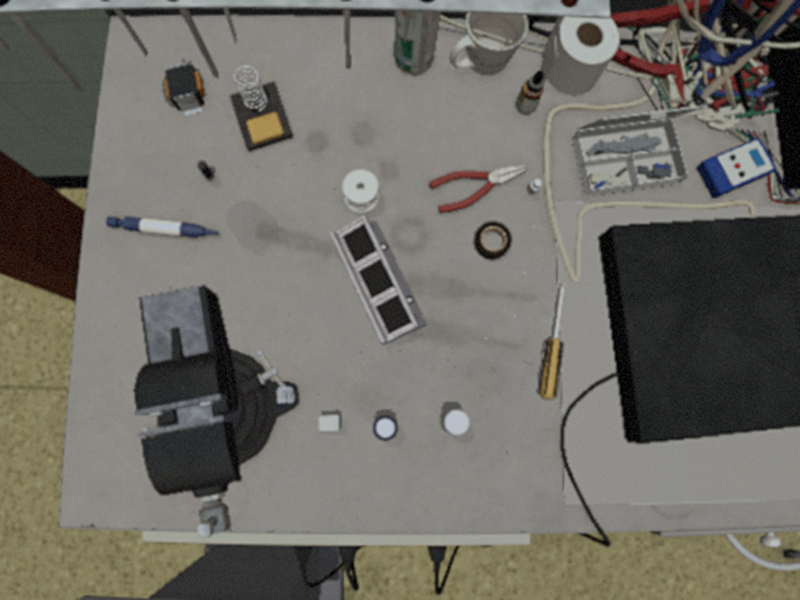

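View pics/scene0.png

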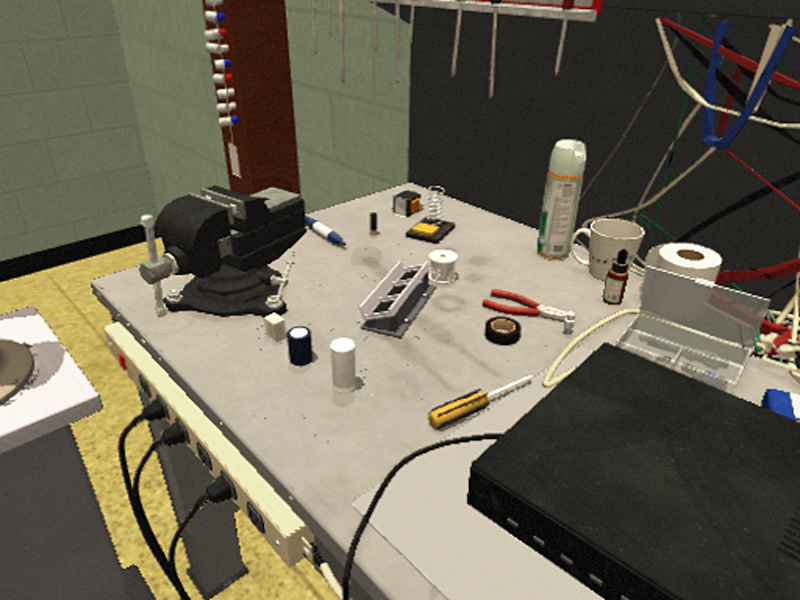

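```bash
cat > h.py <<'E'
from plant import r
import cv2,numpy as np
from scipy.spatial.transform import Rotation as R
def cam(n,s=None):
    p=r.camera_params(n)
    if n=="wrist":
        T=np.eye(4);T[:3,:3]=R.from_quat(s["tool_rot"]).as_matrix();T[:3,3]=s["position"];T=T@np.array(p["mount"])
    else:
        T=np.eye(4);T[:3,:3]=R.from_quat(p["rotation"]).as_matrix();T[:3,3]=p["xyz"]
    return T,np.array(p["mtx"]),np.array(p["dist"])
def ray(c,uv):
    T,K,d=c;x,y=cv2.undistortPoints(np.array([[uv]],float),K,d)[0,0]
    return T[:3,3],T[:3,:3]@np.array([x,-y,-1])
def at(c,uv,z):
    o,v=ray(c,uv);return o+v*(z-o[2])/v[2]
def proj(c,P):
    T,K,d=c;P=(np.atleast_2d(P)-T[:3,3])@T[:3,:3]*[1,-1,-1]
    return cv2.projectPoints(P,np.zeros(3),np.zeros(3),K,d)[0][:,0]
E
python3 - <<'E'
from h import *
c=cam("top");k=.64
for n,uv,z in[("relay",(329,423),.035),("big",(385,428),.05),("tall",(457,422),.075),("traytop",(367,218),.02),("tapec",(493,240),.019),("driver",(553,345),.01),("spool",(361,186),.045),
 ("viceFarR",(212,290),.2),("viceNearR",(237,483),.2),("viceNearL",(150,490),.2),("viceFarL",(142,295),.2),("base right",(297,393),.03),("handle",(212,525),.15),
 ("trayA",(333,236),.03),("trayB",(385,341),.03),("trayC",(424,324),.04),("trayD",(370,217),.04)]:
    print(n,at(c,np.array(uv)*k,z).round(3)[:2])
# enlarged crops
im=cv2.imread("pics/top0.png")
t=r.get_image("top")[:,:,::-1]; a=cv2.resize(t[130:230,200:300],(600,600),interpolation=cv2.INTER_CUBIC)
cv2.imwrite("pics/topA.png",a)
b=cv2.resize(t[250:290,195:315],(780,260),interpolation=cv2.INTER_CUBIC)
s=r.get_image("scene")[:,:,::-1];d=cv2.resize(s[160:260,160:290],(780,600),interpolation=cv2.INTER_CUBIC)
cv2.imwrite("pics/topB.png",b);cv2.imwrite("pics/scA.png",d)
E
```

```text
relay [ 0.406 -0.205]
big [ 0.4   -0.283]
tall [ 0.409 -0.378]
traytop [ 0.707 -0.252]
tapec [ 0.677 -0.441]
driver [ 0.521 -0.53 ]
spool [ 0.748 -0.244]
viceFarR [ 0.559 -0.079]
viceNearR [ 0.341 -0.118]
viceNearL [ 0.332 -0.021]
viceFarL [0.552 0.003]
base right [ 0.447 -0.159]
handle [ 0.286 -0.079]
trayA [ 0.676 -0.203]
trayB [ 0.522 -0.282]
trayC [ 0.546 -0.336]
trayD [ 0.702 -0.257]
```

View pics/topA.png

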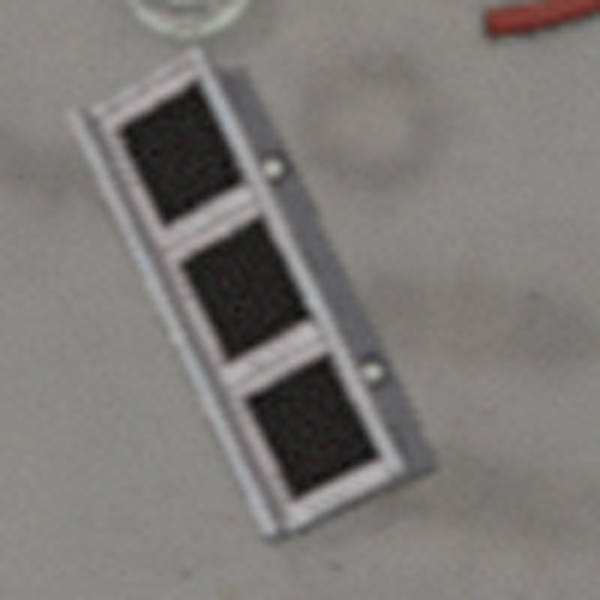

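View pics/topB.png

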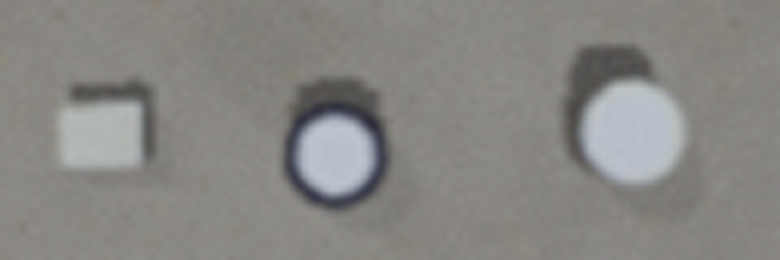

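View pics/scA.png

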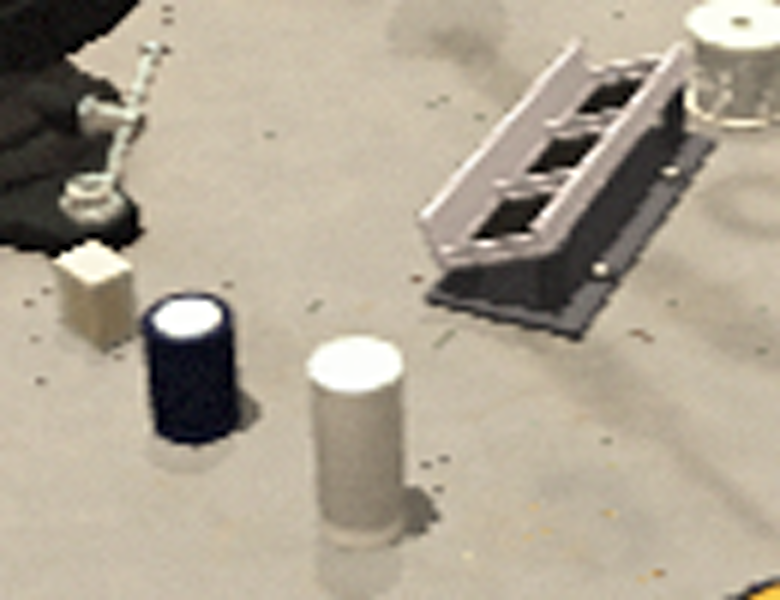

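```bash
cat > fit.py <<'E'
from h import *
from scipy.optimize import least_squares
ct,cs=cam("top"),cam("scene")
f=lambda p,sc,o:(np.array(p,float)+.5)/sc-.5+np.array(o)
A=lambda p:f(p,6,(200,130));B=lambda p:f(p,6.5,(195,250));S=lambda p:f(p,6,(160,160))
for n,a,s,z in[("big",(336,155),(188,318),.05),("tall",(633,132),(357,363),.075),("relay",(102.5,135),(95,264),.035)]:
    print(n,at(ct,B(a),z).round(4),at(cs,S(s),z).round(4))
q=np.array([at(ct,B(p),.035)[:2] for p in[(62,103),(143,100),(143,167),(62,170)]])
e=(q[1]-q[0]+q[2]-q[3])/2;g=(q[2]-q[1]+q[3]-q[0])/2
print("relay sides",np.linalg.norm(e),np.linalg.norm(g),"yaw of long side deg",np.degrees(np.arctan2(*e[::-1])),np.degrees(np.arctan2(*g[::-1])))
def tr(p):
    return R.from_euler("ZY",[p[3],-np.radians(22)]).as_matrix(),p[:3]
padc=lambda L:A(np.mean(L,0))
obs=[(ct,A((75,108)),(-.002,.089,.022)),(ct,A((270,533)),(-.002,-.089,.022)),
(cs,S((425,215)),(-.002,-.089,.022)),(cs,S((578,42)),(-.002,.089,.022)),
(ct,padc([(120,132),(198,85),(243,183),(172,224)]),(None,.058,0)),(ct,padc([(180,263),(262,220),(312,317),(233,360)]),(None,0,0)),(ct,padc([(247,397),(330,352),(380,455),(297,497)]),(None,-.058,0)),
(ct,A((203,52)),(.048,.089,.01)),(ct,A((402,465)),(.048,-.089,.01)),(cs,S((543,245)),(.048,-.089,.01)),(cs,S((683,47)),(.048,.089,.01))]
def res(p):
    M,t=tr(p);o=[]
    for c,uv,P in obs:
        P=np.array([p[4] if P[0] is None else P[0],*P[1:]])
        o+=list(proj(c,M@P+t)[0]-uv)
    return o
s=least_squares(res,[.6,-.25,.02,-1.1,.023],loss="soft_l1");p=s.x
print("tray",p.round(4),np.degrees(p[3]));print(np.array(res(p)).reshape(-1,2).round(2).tolist())
M,t=tr(p)
for n,y in("left",.058),("mid",0),("right",-.058):print(n,(M@[.02,y,0]+t).round(4))
E
python3 fit.py
```

```text
big [ 0.4012 -0.2825  0.05  ] [ 0.4018 -0.2821  0.05  ]
tall [ 0.4095 -0.3772  0.075 ] [ 0.4105 -0.3772  0.075 ]
relay [ 0.4067 -0.2047  0.035 ] [ 0.4075 -0.2049  0.035 ]
relay sides 0.02697925510599032 0.022095382423677038 yaw of long side deg -87.28415449351968 -178.66941199127356
tray [ 0.6047 -0.2499  0.0231 -1.1183  0.0215] -64.07357284050461
[[-0.04, -0.15], [1.01, -0.12], [-0.01, 1.5], [0.58, 0.25], [-0.08, -0.2], [0.11, -0.08], [-0.03, 0.3], [-1.04, -0.99], [0.07, 0.93], [-0.74, -1.95], [-0.02, 0.18]]
left [ 0.6649 -0.2412  0.0306]
mid [ 0.6128 -0.2665  0.0306]
right [ 0.5606 -0.2919  0.0306]
```

```bash
cat >> h.py <<'E'
def plan(wps,p0=None,q0=None):
    """wps: (x,y,z,yaw_deg of tool y) -> shift in present tool axes, turn"""
    s=r.sense();p0=s["position"] if p0 is None else p0;M=R.from_quat(s["tool_rot"]).as_matrix()
    y0=np.degrees(np.arctan2(M[1,1],M[0,1]))
    for w in wps:
        d=M.T@(np.array(w[:3])-p0);a=-(w[3]-y0);a=(a+90)%180-90
        print(w,"->",d.round(4).tolist(),round(float(np.radians(a)),4))
def st():
    s=r.sense();M=R.from_quat(s["tool_rot"]).as_matrix()
    print("t",round(s["time"],2),"p",np.round(s["position"],4),"yaw",np.degrees(np.arctan2(M[1,1],M[0,1])).round(2),"tilt",np.degrees(np.arccos(-M[2,2])).round(2),"F",np.round(s["ft_force"],1),"w",round(s["grip_width"],4),"gf",s["gripper_force"],"q",np.round(s["q"],2))
E
python3 -c "
from h import *
plan([(.36,.2,.2,74),(.4,.08,.27,50),(.4,-.12,.27,20),(.407,-.205,.2,2)])"
```

```text
(0.36, 0.2, 0.2, 74) -> [-0.2937, -0.2361, 0.0001] 0.0095
(0.4, 0.08, 0.27, 50) -> [-0.3643, -0.3411, -0.0698] 0.4284
(0.4, -0.12, 0.27, 20) -> [-0.4175, -0.5339, -0.0697] 0.952
(0.407, -0.205, 0.2, 2) -> [-0.4469, -0.6139, 0.0004] 1.2662
```

View pics/wrist0.png

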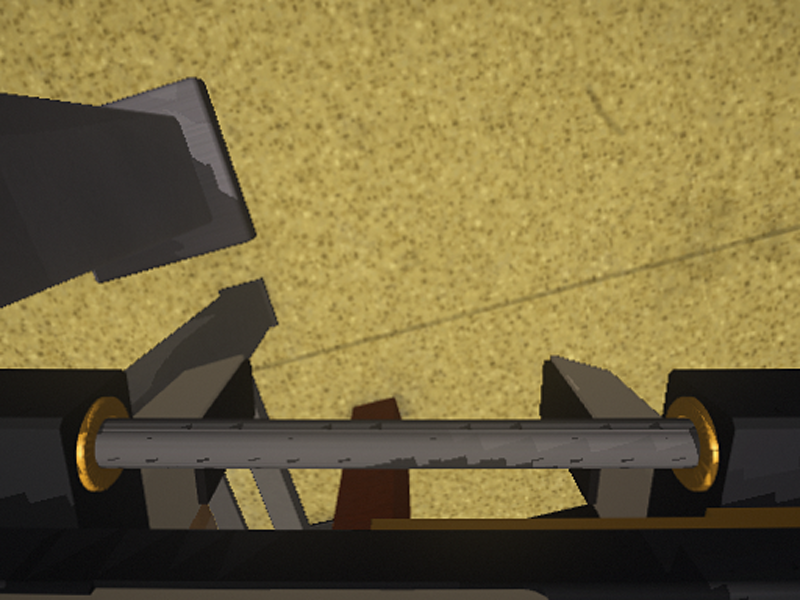

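send_rows(commands=[[70,-0.15,-0.12,0,0],[70,-0.294,-0.236,0,0.01],[70,-0.294,-0.236,0,0.01],[70,-0.294,-0.236,0,0.01],[70,-0.294,-0.236,0,0.01],[70,-0.294,-0.236,0,0.01],[70,-0.294,-0.236,0,0.01],[70,-0.294,-0.236,0,0.01],[70,-0.294,-0.236,0,0.01],[70,-0.364,-0.341,-0.07,0.43],[70,-0.364,-0.341,-0.07,0.43],[70,-0.364,-0.341,-0.07,0.43],[70,-0.364,-0.341,-0.07,0.43],[70,-0.364,-0.341,-0.07,0.43]])

```text
time: 1.65
position: [0.3997, 0.0807, 0.2702]
tool_rot: [0.343, 0.939, 0.0, -0.0]
ft_force: [-0.0, -0.2, 0.7]
grip_width: 0.0637
gripper_force: 0.0
```

```bash
python3 -c "
from h import *
st()
plan([(.4,-.12,.27,25),(.4067,-.2055,.2,2),(.4067,-.2055,.12,2)])"
```

```text
t 1.65 p [0.3997 0.0807 0.2702] yaw 49.89 tilt 0.04 F [-0.  -0.2  0.7] w 0.0637 gf 0.0 q [ 0.01  0.07  1.68  0.    1.39 -0.86]
(0.4, -0.12, 0.27, 25) -> [-0.1296, -0.1533, 0.0001] 0.4344
(0.4067, -0.2055, 0.2, 2) -> [-0.1898, -0.2144, 0.07] 0.8358
(0.4067, -0.2055, 0.12, 2) -> [-0.1898, -0.2145, 0.15] 0.8358
```

send_rows(commands=[[70,-0.13,-0.153,0,0.43],[70,-0.13,-0.153,0,0.43],[70,-0.13,-0.153,0,0.43],[70,-0.13,-0.153,0,0.43],[70,-0.13,-0.153,0,0.43],[60,-0.192,-0.217,0.07,0.836],[60,-0.192,-0.217,0.07,0.836],[60,-0.192,-0.217,0.07,0.836],[60,-0.192,-0.217,0.15,0.836],[60,-0.192,-0.217,0.15,0.836],[60,-0.192,-0.217,0.15,0.836]])

```text
time: 2.75
position: [0.4047, -0.2049, 0.1163]
tool_rot: [0.693, 0.72, -0.0, -0.005]
ft_force: [1.0, -0.2, 0.4]
grip_width: 0.0552
gripper_force: 0.0
```

```bash
python3 -c "
from h import *
st()
plan([(.4067,-.209,.010,2)])
s=r.sense();c=cam('wrist',s);im=r.get_image('wrist')[:,:,::-1]
cv2.imwrite('pics/w1.png',cv2.resize(im,(800,600)))
print((proj(c,[(.4067,-.2048,.035)])*800/512).round(1))"
```

```text
t 2.75 p [ 0.4047 -0.2049  0.1163] yaw 2.19 tilt 0.6 F [ 1.  -0.2  0.4] w 0.0552 gf 0.0 q [-0.64  0.31  1.83  0.    1.01 -0.68]
(0.4067, -0.209, 0.01, 2) -> [-0.0049, 0.0026, 0.1062] 0.0033
[[400.9 298. ]]
```

View pics/w1.png

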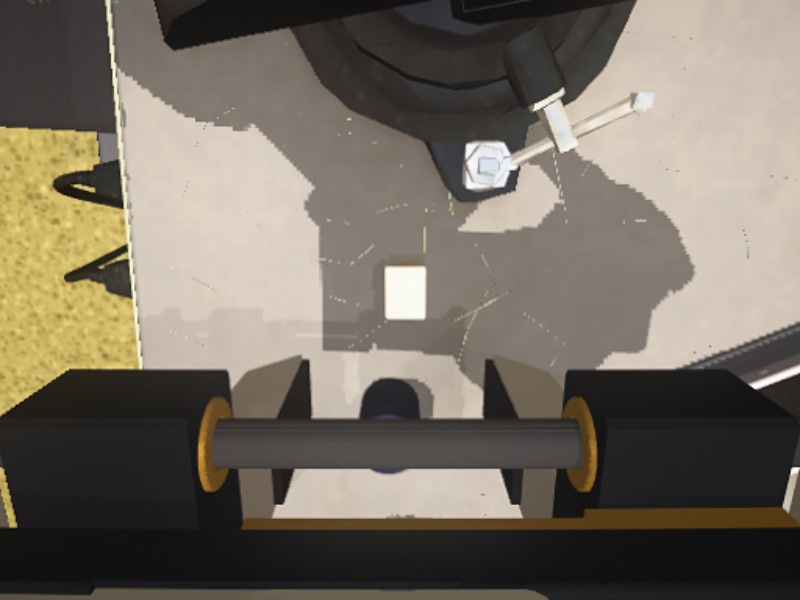

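send_rows(commands=[[60,0,0,0,0],[60,0,0,0,0]])

```text
time: 3.0
position: [0.4083, -0.2092, 0.122]
tool_rot: [0.694, 0.72, 0.0, 0.002]
ft_force: [-0.3, -0.9, 0.7]
grip_width: 0.0556
gripper_force: 0.0
```

```bash
python3 -c "
from h import *
st()
s=r.sense();c=cam('wrist',s);im=r.get_image('wrist').astype(int)
m=(im.min(2)>215).astype(np.uint8);m[:150]=0;m[215:]=0;m[:,:220]=0;m[:,300:]=0
n,l,a,ce=cv2.connectedComponentsWithStats(m);i=1+a[1:,4].argmax();print(a[i],ce[i],at(c,ce[i],.035))
print(cv2.minAreaRect(np.argwhere(l==i)[:,::-1].astype(np.float32)))
plan([(.4067,-.209,.010,2)])"
```

```text
t 3.0 p [ 0.4083 -0.2092  0.122 ] yaw 2.09 tilt 0.19 F [-0.3 -0.9  0.7] w 0.0556 gf 0.0 q [-0.64  0.31  1.82  0.    1.01 -0.68]
[242 163  24  32 768] [253.5 178.5] [ 0.40838242 -0.20125461  0.035     ]
((253.5, 178.5), (31.0, 23.0), 90.0)
(0.4067, -0.209, 0.01, 2) -> [0.0006, -0.0017, 0.1119] 0.0012
```

send_rows(commands=[[55,0.0015,-0.001,0.05,0],[55,0.0015,-0.001,0.09,0],[55,0.0015,-0.001,0.112,0],[55,0.0015,-0.001,0.112,0],[55,0.0015,-0.001,0.112,0],[10,0.0015,-0.001,0.112,0],[10,0.0015,-0.001,0.112,0],[10,0.0015,-0.001,0.112,0],[10,0.0015,-0.001,0.112,0],[10,0.0015,-0.001,0.112,0],[10,0.0015,-0.001,0.112,0],[10,0.0015,-0.001,0.112,0]])

```text
time: 4.25
position: [0.4089, -0.2093, 0.0101]
tool_rot: [0.695, 0.719, 0.001, 0.003]
ft_force: [4.2, 1.1, 11.3]
grip_width: 0.0094
gripper_force: 5.6
```

```bash
python3 -c "
from h import *
st()
s=r.sense();c=cam('wrist',s);im=r.get_image('wrist').astype(np.uint8)
cv2.imwrite('pics/w2.png',cv2.resize(im[:,:,::-1],(800,600)))"
```

```text
t 4.25 p [ 0.4089 -0.2093  0.0101] yaw 1.97 tilt 0.41 F [ 4.2  1.1 11.3] w 0.0094 gf 5.571640587877482 q [-0.64  0.48  1.94  0.    0.71 -0.68]
```

View pics/w2.png

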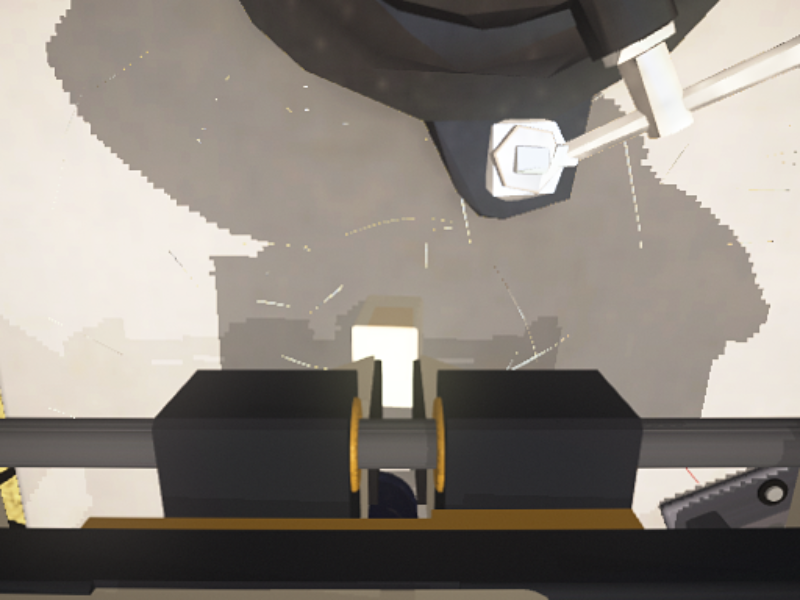

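```bash
python3 -c "
from h import *
st()
s=r.sense();c=cam('wrist',s);k=800/512
T=np.eye(4);M=R.from_quat(s['tool_rot']).as_matrix();t=np.array(s['position'])
for z in(0,-.019,-.03):
  print(z,(proj(c,[M@[x,y,z]+t for x in(-.0095,.0095) for y in(-.0047,.0047)])*k).round(0).tolist())
print(at(c,np.array((352,326))/k,.035),at(c,np.array((417,326))/k,.035))
print('relay underside far edge', at(c,np.array((362,300))/k,0),at(c,np.array((420,300))/k,0))
"
```

```text
t 4.3 p [ 0.4088 -0.2092  0.0101] yaw 1.98 tilt 0.41 F [ 4.3  1.8 11.7] w 0.0095 gf 5.561533130239695 q [-0.64  0.48  1.94  0.    0.71 -0.68]
0 [[383.0, 381.0], [408.0, 381.0], [383.0, 332.0], [409.0, 332.0]]
-0.019 [[382.0, 404.0], [409.0, 404.0], [381.0, 351.0], [410.0, 351.0]]
-0.03 [[381.0, 420.0], [410.0, 420.0], [380.0, 364.0], [411.0, 364.0]]
[ 0.39450699 -0.18945767  0.035     ] [ 0.4146402  -0.18879306  0.035     ]
relay underside far edge [ 0.39570965 -0.19106809  0.        ] [ 0.4173319  -0.19034774  0.        ]
```

send_rows(commands=[[10,0,0,0,0],[10,0,0,0,0]])

```text
time: 4.5
position: [0.4089, -0.2092, 0.0101]
tool_rot: [0.695, 0.719, 0.001, 0.003]
ft_force: [4.9, 1.8, 10.6]
grip_width: 0.0091
gripper_force: 5.5
```

send_rows(commands=[[50,0,0,0,0],[50,0,0,0,0],[50,0,0,0,0],[50,0,0,0,0],[50,0,0,0,0],[50,0,0,0,0],[50,0,0,0,0]])

```text
time: 5.2
position: [0.4057, -0.2077, 0.0081]
tool_rot: [0.695, 0.719, -0.0, -0.0]
ft_force: [-0.2, -0.0, -1.1]
grip_width: 0.0459
gripper_force: 0.0
```

```bash
python3 -c "
from h import *
st()
s=r.sense();c=cam('wrist',s);im=r.get_image('wrist');k=800/512
w=im[150:334,150:370];t=r.get_image('top')[245:295,195:315]
o=np.vstack([cv2.resize(w,(660,420)),cv2.resize(t,(660,180))]);
cv2.imwrite('pics/w3.png',o[:,:,::-1])"
```

```text
t 5.2 p [ 0.4057 -0.2077  0.0081] yaw 2.01 tilt 0.04 F [-0.2 -0.  -1.1] w 0.0459 gf 0.0 q [-0.64  0.49  1.94  0.    0.71 -0.68]
```

View pics/w3.png

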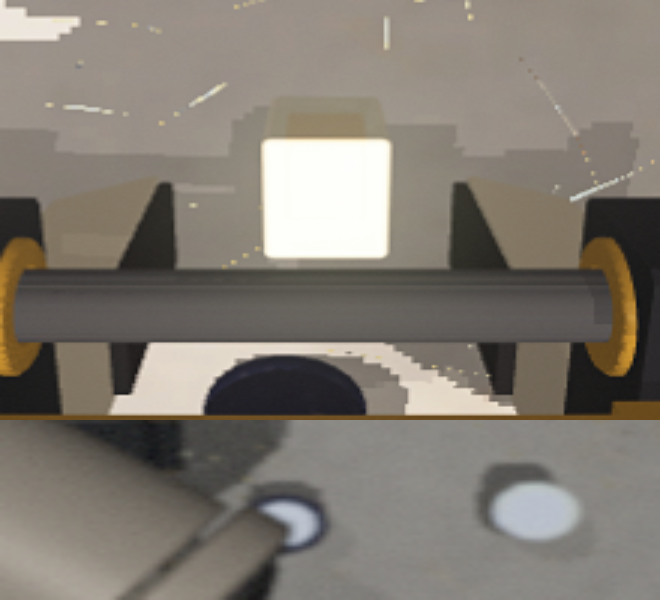

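send_rows(commands=[[50,0,0,0.003,0],[50,0,0,0.006,0],[50,0,0,0.009,0],[50,0,0,0.009,0]])

```text
time: 5.7
position: [0.4056, -0.2076, -0.0012]
tool_rot: [0.695, 0.719, -0.0, -0.001]
ft_force: [0.2, 0.1, 0.0]
grip_width: 0.0459
gripper_force: 0.0
```

send_rows(commands=[[50,0,0,0.004,0],[50,0,0,0.008,0],[50,0,0,0.012,0],[50,0,0,0.015,0],[50,0,0,0.015,0]])

```text
time: 6.2
position: [0.4056, -0.2076, -0.0162]
tool_rot: [0.695, 0.719, -0.0, -0.001]
ft_force: [0.2, 0.1, -0.4]
grip_width: 0.046
gripper_force: 0.0
```

send_rows(commands=[[10,0,0,0,0],[10,0,0,0,0],[10,0,0,0,0],[10,0,0,0,0],[10,0,0,0,0],[10,0,0,0,0]])

```text
time: 6.8
position: [0.4061, -0.2079, -0.0156]
tool_rot: [0.695, 0.719, 0.0, 0.0]
ft_force: [0.1, -0.5, 1.3]
grip_width: 0.0209
gripper_force: 30.0
```

send_rows(commands=[[35,0,0,0,0],[35,0,0,0,0],[35,0,0,-0.004,0],[35,0,0,-0.004,0],[10,0,0,-0.004,0],[10,0,0,-0.004,0],[10,0,0,-0.004,0],[10,0,0,-0.004,0],[10,0,0,-0.004,0],[10,0,0,-0.064,0],[10,0,0,-0.104,0],[10,0,0,-0.134,0],[10,0,0,-0.134,0],[10,0,0,-0.134,0]])

```text
time: 8.2
position: [0.4059, -0.2078, 0.1183]
tool_rot: [0.695, 0.719, 0.0, 0.0]
ft_force: [0.3, 0.9, -0.9]
grip_width: 0.0208
gripper_force: 30.0
```

```bash
cat > tray.py <<'E'
from h import *
TY=np.radians(-64.07);TM=R.from_euler("ZY",[TY,-np.radians(22)]).as_matrix();TO=np.array([.6047,-.2499,.0231])
YAW=25.93
def tw(x,y,z):return TM@np.array([x,y,z])/1000*1.0+TO if True else 0
H=np.array([np.cos(TY),np.sin(TY),0])  # horizontal uphill
def tt(p):return (TM.T@(np.array(p)-TO)*1000).round(1)
E
python3 -c "
from tray import *
st()
s=r.sense();c=cam('wrist',s)
# target: part upright, pivot at tray (x=28,y=0), part underside well above
b=tw(28,0,0);print(b)
plan([(b[0],b[1],.13,YAW),(b[0],b[1],.09,YAW)])"
```

```text
t 8.2 p [ 0.4059 -0.2078  0.1183] yaw 2.01 tilt 0.04 F [ 0.3  0.9 -0.9] w 0.0208 gf 29.99958425760269 q [-0.64  0.31  1.83  0.    1.01 -0.68]
[ 0.6160521  -0.27324761  0.03358898]
(np.float64(0.6160521021794988), np.float64(-0.2732476118230317), 0.13, 25.93) -> [-0.0728, 0.2078, -0.0115] -0.4175
(np.float64(0.6160521021794988), np.float64(-0.2732476118230317), 0.09, 25.93) -> [-0.0728, 0.2077, 0.0285] -0.4175
```

send_rows(commands=[[10,-0.02,0.05,-0.012,-0.12],[10,-0.073,0.208,-0.012,-0.4175],[10,-0.073,0.208,-0.012,-0.4175],[10,-0.073,0.208,-0.012,-0.4175],[10,-0.073,0.208,-0.012,-0.4175],[10,-0.073,0.208,-0.012,-0.4175],[10,-0.073,0.208,-0.012,-0.4175],[10,-0.073,0.208,0.02,-0.4175],[10,-0.073,0.208,0.0285,-0.4175],[10,-0.073,0.208,0.0285,-0.4175],[10,-0.073,0.208,0.0285,-0.4175]])

```text
time: 9.3
position: [0.6161, -0.2736, 0.0906]
tool_rot: [0.531, 0.848, 0.0, 0.0]
ft_force: [0.6, 0.3, -0.2]
grip_width: 0.0209
gripper_force: 30.0
```

```bash
python3 -c "
from tray import *
st()
Y=YAW
for t,(x,z) in dict(hover=(29,40),near=(29,30),touch=(28,26),a=(23,25),fin=(18,24),over=(17,23)).items():
    w=tw(x,0,z)-[0,0,.036];print(t,end=' ');plan([(*w.round(4),Y)])
s=r.sense();c=cam('wrist',s);im=r.get_image('wrist');sc=r.get_image('scene')[150:225,190:290]
o=np.vstack([cv2.resize(im[110:340],(660,300)),cv2.resize(sc,(660,300),interpolation=cv2.INTER_CUBIC)[:300]])
cv2.imwrite('pics/w4.png',o[:,:,::-1])"
```

```text
t 9.3 p [ 0.6161 -0.2736  0.0906] yaw 25.91 tilt 0.02 F [ 0.6  0.3 -0.2] w 0.0209 gf 29.9996218085289 q [-0.53  0.71  1.21  0.    1.22 -0.98]
hover (np.float64(0.6099), np.float64(-0.2606), np.float64(0.0351), 25.93) -> [0.0144, 0.0001, 0.0555] -0.0003
near (np.float64(0.6115), np.float64(-0.264), np.float64(0.0258), 25.93) -> [0.0107, 0.0, 0.0648] -0.0003
touch (np.float64(0.6118), np.float64(-0.2645), np.float64(0.0217), 25.93) -> [0.0101, 0.0001, 0.0689] -0.0003
a (np.float64(0.6099), np.float64(-0.2607), np.float64(0.0189), 25.93) -> [0.0143, 0.0, 0.0717] -0.0003
fin (np.float64(0.6081), np.float64(-0.2568), np.float64(0.0161), 25.93) -> [0.0186, 0.0001, 0.0745] -0.0003
over (np.float64(0.6078), np.float64(-0.2563), np.float64(0.0148), 25.93) -> [0.0192, 0.0001, 0.0758] -0.0003
```

View pics/w4.png

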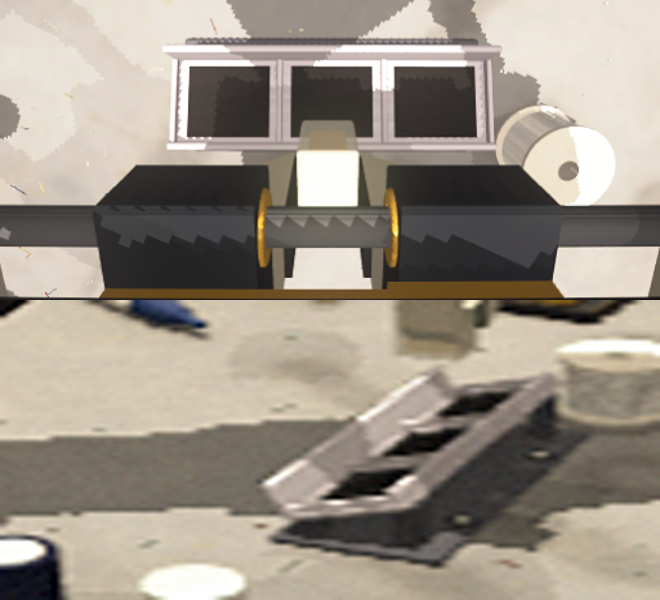

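send_rows(commands=[[10,0.0107,0,0.03,0],[10,0.0107,0,0.05,0],[10,0.0107,0,0.06,0],[10,0.0107,0,0.0645,0],[10,0.0107,0,0.0645,0],[10,0.0107,0,0.0645,0]])

```text
time: 10.0
position: [0.6124, -0.2644, 0.0265]
tool_rot: [0.531, 0.848, 0.0, 0.001]
ft_force: [-0.4, 0.1, -1.5]
grip_width: 0.021
gripper_force: 30.0
```

send_rows(commands=[[10,0,0,0.002,0],[10,0,0,0.004,0],[10,0,0,0.004,0]])

```text
time: 10.3
position: [0.6125, -0.2644, 0.0233]
tool_rot: [0.53, 0.848, 0.0, 0.001]
ft_force: [-2.6, 1.3, 8.1]
grip_width: 0.0209
gripper_force: 30.0
```

send_rows(commands=[[10,0.0015,0,0.0005,0],[10,0.003,0,0.001,0],[10,0.0045,0,0.0015,0],[10,0.006,0,0.0025,0],[10,0.006,0,0.0025,0]])

```text
time: 10.8
position: [0.611, -0.2605, 0.0216]
tool_rot: [0.53, 0.848, -0.0, 0.003]
ft_force: [-0.1, -3.2, 7.4]
grip_width: 0.0208
gripper_force: 30.0
```

```bash
python3 -c "
from tray import *
st();s=r.sense();F=np.array(s['ft_force']);print('pivot tray',tt(np.array(s['position'])+[0,0,.036]),'Ftray',(TM.T@F).round(1),np.round(s['wrist_torque'],2))"
```

```text
t 10.8 p [ 0.611  -0.2605  0.0216] yaw 25.93 tilt 0.4 F [-0.1 -3.2  7.4] w 0.0208 gf 30.001351833343506 q [-0.52  0.76  1.32 -0.    1.06 -0.97]
pivot tray [24.3  1.1 27.4] Ftray [ 5.4 -1.4  5.8] [-0.61 -0.01 -0.02]
```

send_rows(commands=[[10,0.0015,0,0.001,0],[10,0.003,0,0.002,0],[10,0.0045,0,0.003,0],[10,0.0045,0,0.003,0]])

```text
time: 11.2
position: [0.6112, -0.2602, 0.0214]
tool_rot: [0.531, 0.848, -0.002, 0.008]
ft_force: [1.1, -11.2, 16.6]
grip_width: 0.0205
gripper_force: 30.0
```

```bash
cat > c.py <<'E'
import sys
from tray import *
st();s=r.sense();F=np.array(s['ft_force']);print('pivot tray',tt(np.array(s['position'])+[0,0,float(sys.argv[1])]),'Ftray',(TM.T@F).round(1),np.round(s['wrist_torque'],2))
E
python3 c.py .036
```

```text
t 11.2 p [ 0.6112 -0.2602  0.0214] yaw 25.91 tilt 0.92 F [  1.1 -11.2  16.6] w 0.0205 gf 30.00603586435318 q [-0.52  0.75  1.33 -0.    1.04 -0.97]
pivot tray [24.1  1.3 27.3] Ftray [16.  -3.9 11.5] [-2.09 -0.14 -0.01]
```

send_rows(commands=[[22,0,0,0,0],[22,0,0,0,0]])

```text
time: 11.4
position: [0.6112, -0.2603, 0.0214]
tool_rot: [0.531, 0.848, -0.001, 0.008]
ft_force: [0.9, -11.3, 15.5]
grip_width: 0.0205
gripper_force: 30.0
```

```bash
python3 c.py .036
```

```text
t 11.4 p [ 0.6112 -0.2603  0.0214] yaw 25.9 tilt 0.91 F [  0.9 -11.3  15.5] w 0.0205 gf 30.00609576702118 q [-0.52  0.75  1.33 -0.    1.04 -0.97]
pivot tray [24.1  1.3 27.3] Ftray [15.6 -4.2 10.4] [-2.15 -0.1   0.05]
```

send_rows(commands=[[15,0.0015,0,0.0006,0],[15,0.003,0,0.0012,0],[15,0.003,0,0.0012,0]])

```text
time: 11.7
position: [0.6112, -0.2601, 0.0214]
tool_rot: [0.531, 0.848, -0.002, 0.011]
ft_force: [2.3, -17.4, 17.4]
grip_width: 0.0208
gripper_force: 30.0
```

```bash
python3 c.py .036
```

```text
t 11.7 p [ 0.6112 -0.2601  0.0214] yaw 25.91 tilt 1.25 F [  2.3 -17.4  17.4] w 0.0208 gf 30.017056167125702 q [-0.51  0.75  1.33 -0.01  1.04 -0.96]
pivot tray [24.   1.4 27.3] Ftray [21.9 -5.5  9.9] [-3.32 -0.31  0.03]
```

send_rows(commands=[[15,0.0008,0,-0.002,0],[15,0.0016,0,-0.004,0],[15,0.0016,0,-0.004,0]])

```text
time: 12.0
position: [0.6094, -0.2566, 0.0228]
tool_rot: [0.531, 0.847, -0.002, 0.008]
ft_force: [4.8, -14.6, 7.2]
grip_width: 0.0206
gripper_force: 30.0
```

```bash
python3 c.py .036
```

```text
t 12.0 p [ 0.6094 -0.2566  0.0228] yaw 25.89 tilt 0.94 F [  4.8 -14.6   7.2] w 0.0206 gf 30.005179345607758 q [-0.51  0.75  1.34 -0.    1.04 -0.96]
pivot tray [20.9  1.3 30.1] Ftray [16.8 -2.   0.9] [-2.68 -0.85 -0.02]
```

send_rows(commands=[[15,0.0022,0,-0.0014,0],[15,0.0044,0,-0.0028,0],[15,0.0044,0,-0.0028,0]])

```text
time: 12.3
position: [0.6067, -0.2512, 0.0244]
tool_rot: [0.531, 0.848, -0.001, 0.006]
ft_force: [4.9, -11.1, 4.0]
grip_width: 0.021
gripper_force: 30.0
```

```bash
python3 c.py .036
```

```text
t 12.3 p [ 0.6067 -0.2512  0.0244] yaw 25.91 tilt 0.75 F [  4.9 -11.1   4. ] w 0.021 gf 30.001055002212524 q [-0.51  0.74  1.35 -0.    1.04 -0.96]
pivot tray [15.8  1.2 33.9] Ftray [12.7 -0.4 -0.8] [-2.12 -0.87 -0.01]
```

send_rows(commands=[[15,-0.0018,0,-0.0007,0],[15,-0.003,0,0.002,0],[15,-0.004,0,0.0045,0],[15,-0.0045,0,0.006,0],[15,-0.0045,0,0.006,0]])

```text
time: 12.8
position: [0.6079, -0.2534, 0.0184]
tool_rot: [0.531, 0.848, -0.0, 0.005]
ft_force: [3.1, -4.8, 7.4]
grip_width: 0.0207
gripper_force: 30.0
```

```bash
python3 c.py .036
```

```text
t 12.8 p [ 0.6079 -0.2534  0.0184] yaw 25.91 tilt 0.54 F [ 3.1 -4.8  7.4] w 0.0207 gf 30.001139044761658 q [-0.51  0.75  1.34 -0.    1.04 -0.96]
pivot tray [15.9  1.4 27.3] Ftray [8.  0.7 4.7] [-1.08 -0.42 -0.05]
```

send_rows(commands=[[15,-0.0008,0,0.002,0],[15,-0.0015,0,0.0037,0],[15,-0.0015,0,0.0037,0]])

```text
time: 13.1
position: [0.6081, -0.2533, 0.0175]
tool_rot: [0.53, 0.848, 0.0, 0.004]
ft_force: [-6.2, 3.7, 27.4]
grip_width: 0.0206
gripper_force: 30.0
```

```bash
python3 c.py .036
```

```text
t 13.1 p [ 0.6081 -0.2533  0.0175] yaw 25.93 tilt 0.45 F [-6.2  3.7 27.4] w 0.0206 gf 30.019556879997253 q [-0.51  0.75  1.34 -0.    1.04 -0.96]
pivot tray [15.6  1.6 26.5] Ftray [ 4.6 -4.  27.6] [ 0.09  1.03 -0.07]
```

send_rows(commands=[[15,0.0005,0,0.002,0],[15,0.0005,0,0.003,0],[15,0.0005,0,0.003,0]])

```text
time: 13.4
position: [0.6081, -0.253, 0.0153]
tool_rot: [0.53, 0.848, -0.0, 0.004]
ft_force: [-7.8, 2.4, 31.8]
grip_width: 0.0211
gripper_force: 30.0
```

```bash
python3 c.py .036
```

```text
t 13.4 p [ 0.6081 -0.253   0.0153] yaw 25.94 tilt 0.5 F [-7.8  2.4 31.8] w 0.0211 gf 30.022310614585876 q [-0.51  0.76  1.34 -0.    1.03 -0.96]
pivot tray [14.5  1.7 24.6] Ftray [ 6.7 -6.  31.6] [ 0.16  1.27 -0.08]
```

send_rows(commands=[[15,-0.0005,0,-0.003,0],[15,-0.0005,0,-0.0045,0],[15,-0.0005,0,-0.0045,0]])

```text
time: 13.7
position: [0.6079, -0.253, 0.0156]
tool_rot: [0.53, 0.848, 0.0, 0.003]
ft_force: [0.9, 0.4, 11.4]
grip_width: 0.0207
gripper_force: 30.0
```

```bash
python3 c.py .036
```

```text
t 13.7 p [ 0.6079 -0.253   0.0156] yaw 25.93 tilt 0.35 F [ 0.9  0.4 11.4] w 0.0207 gf 30.0006303191185 q [-0.51  0.76  1.34 -0.    1.04 -0.96]
pivot tray [14.6  1.5 24.9] Ftray [ 4.3  1.  10.5] [-0.38 -0.32 -0.05]
```

send_rows(commands=[[15,-0.0005,0,-0.0015,0],[15,-0.0005,0,-0.0015,0],[24,-0.0005,0,-0.0015,0],[27,-0.0005,0,-0.0015,0],[32,-0.0005,0,-0.0015,0],[36,-0.0005,0,-0.0015,0],[36,-0.0005,0,-0.0015,0]])

```text
time: 14.4
position: [0.6056, -0.252, 0.0142]
tool_rot: [0.53, 0.848, 0.0, -0.001]
ft_force: [0.2, -0.8, 0.0]
grip_width: 0.033
gripper_force: 0.0
```

```bash
python3 c.py .036
```

```text
t 14.4 p [ 0.6056 -0.252   0.0142] yaw 25.93 tilt 0.06 F [ 0.2 -0.8  0. ] w 0.033 gf 0.0 q [-0.51  0.76  1.34  0.    1.04 -0.96]
pivot tray [12.3 -0.1 24.3] Ftray [ 0.8 -0.2 -0.3] [-0.11  0.01  0.05]
```

send_rows(commands=[[36,0,0,-0.02,0],[36,0,0,-0.05,0],[36,0,0,-0.1,0],[36,0,0,-0.116,0],[36,0,0,-0.116,0],[36,0,0,-0.116,0]])

```text
time: 15.0
position: [0.6055, -0.2519, 0.1299]
tool_rot: [0.53, 0.848, 0.0, -0.001]
ft_force: [-0.8, -0.1, -0.1]
grip_width: 0.033
gripper_force: 0.0
```

```bash
cat > look.py <<'E'
from tray import *
st();s=r.sense();c=cam('wrist',s);im=r.get_image('wrist')
m=(im.min(2)>150).astype(np.uint8)
P=np.array([tw(x,y,0) for x,y in((1,27),(44,27),(44,-27),(1,-27))])
poly=np.zeros(m.shape,np.uint8);cv2.fillPoly(poly,[proj(c,P).round().astype(int)],1);print('bay px',proj(c,P).round().tolist())
def model(cx,cy,w,d,h): return proj(c,[tw(cx+a*w/2,cy+b*d/2,z) for z in(0,h) for a,b in((1,1),(1,-1),(-1,-1),(-1,1))]).round(1)
print('pred relay top',model(14,0,28,21,35)[4:].tolist())
m[240:]=0;n,l,a,ce=cv2.connectedComponentsWithStats(m)
for i in range(1,n):
    if 250<a[i,4]<8000:print(a[i],ce[i].round(1),[tuple(np.round(v,1)) if not np.isscalar(v) else v for v in cv2.minAreaRect(np.argwhere(l==i)[:,::-1].astype(np.float32))])
np.save('im.npy',im)
E
python3 look.py; python3 -c "
from h import *
plan([(.4015,-.2823,.13,25.93),(.4015,-.2823,.06,25.93)])"
```

```text
t 15.0 p [ 0.6055 -0.2519  0.1299] yaw 25.92 tilt 0.06 F [-0.8 -0.1 -0.1] w 0.033 gf 0.0 q [-0.51  0.64  1.23  0.    1.28 -0.96]
bay px [[285.0, 181.0], [285.0, 231.0], [222.0, 231.0], [222.0, 181.0]]
pred relay top [[267.4, 209.7], [239.6, 209.7], [239.8, 173.1], [267.3, 173.1]]
[  0  95  12  31 274] [  4.3 110.7] [(np.float64(5.5), np.float64(110.0)), (np.float64(30.0), np.float64(11.0)), 90.0]
[ 247  105  104   56 3084] [305.1 141.3] [(np.float64(298.5), np.float64(132.5)), (np.float64(103.0), np.float64(55.0)), 0.0]
[ 290  176   68   54 1028] [321.8 200.4] [(np.float64(323.5), np.float64(202.5)), (np.float64(53.0), np.float64(67.0)), 90.0]
[221 231  66   9 279] [248.7 234.8] [(np.float64(253.5), np.float64(235.0)), (np.float64(8.0), np.float64(65.0)), 90.0]
(0.4015, -0.2823, 0.13, 25.93) -> [0.0615, -0.1965, -0.0006] -0.0001
(0.4015, -0.2823, 0.06, 25.93) -> [0.0613, -0.1963, 0.0694] -0.0001
```

```bash
python3 -c "
import numpy as np
im=np.load('im.npy').astype(int)
for v in range(150,240,3):print(v,''.join('%4d'%im[v,u].mean() for u in range(214,296,3)))
print(im[190,253],im[178,253])"
```

```text
150  156 137 135 136 137 138 137 137 136 135 135 135 131 180 222 220 216 217 217 219 219 220 218 217 215 215 216 218
153  213 145 136 134 137 137 134 134 132 135 136 134 222 218 216 217 217 217 218 218 220 218 218 217 217 214 216 218
156  218 186 132 135 135 149 134 136 133 135 135 181 219 218 217 218 218 218 218 218 217 219 218 217 216 217 218 218
159  190 186 150 126 133 126 128 129 125 133 126 125 124 190 213 208 205 214 200 214 214 194 212 212 216 215 207 219
162  148 112 148  89  89  89  88  89  90  91  91  90  98 112 108  91 131 100 109 112  86 136 125 145 111 139 134 121
165   80  81  79  82  82  82  83  81  80  86  83  84  83  83  85  84  84  85  85  86  85  84  84  83  82  82  82  84
168  176 176 175 175 174 175 173 173 165 151 160 145 161 146 164 147 164 167 174 173 205 249 248 248 247 247 247 247
171  186 185 187 186 186 186 186 185 165 214 251 251 251 251 251 251 250 251 200 190 187 253 253 249 253 250 252 252
174  130 131 131 126 130 130 132 131 131 217 249 249 249 249 249 249 249 249 187 136 134 134 130 130 132 141 135 137
177  172 172 151 172 174 172 173 174 172 226 25
[... 1737 characters left out ...]
 45  45  45  46  50  48  49  47  48  47  47  46  47  47  46  45  45  62 174 129 193 200
225   39 171 155 141 169 125  45  45  44  42  44  45  43  42  43  44  43  43  42  42  41  43  41  61 169 127 191 196
228  105 174 161 140 171 172 173 172 173 174 173 173 173 173 174 175 174 174 174 174 175 174 175 174 174 132 156 103
231  112  34  92 148 147 147 149 148 148 147 158 166 159 149 147 149 148 148 149 148 147 148 148 148 149  33  43 110
234   80  37  83 142 140 142 143 158 160 163 179 180 170 145 145 148 148 149 148 150 152 151 150 152 154  34  35 108
237   48  38  56  96  96 121 171 187 173 178 185 188 166 199 189 180 113 114 114 116 128 130 130 128 133  35  37  93
[253 253 246] [253 252 244]
```

send_rows(commands=[[75,0.03,-0.1,0,0],[75,0.0614,-0.1964,0,0],[75,0.0614,-0.1964,0,0],[75,0.0614,-0.1964,0,0],[75,0.0614,-0.1964,0,0],[75,0.0614,-0.1964,0,0],[75,0.0614,-0.1964,0.04,0],[75,0.0614,-0.1964,0.04,0],[75,0.0614,-0.1964,0.04,0]])

```text
time: 15.95
position: [0.403, -0.2822, 0.09]
tool_rot: [0.53, 0.848, 0.0, -0.001]
ft_force: [-0.2, -0.7, 0.5]
grip_width: 0.069
gripper_force: 0.0
```

```bash
python3 -c "
from h import *
st();s=r.sense();c=cam('wrist',s);im=r.get_image('wrist').astype(int)
print(proj(c,[(.4015,-.2823,.05),(.4015+.0175,-.2823,.05)]).round(1))
np.save('im.npy',im)
g=cv2.medianBlur(im.mean(2).astype(np.uint8),3)
k=cv2.HoughCircles(g,cv2.HOUGH_GRADIENT,1,30,param1=80,param2=18,minRadius=15,maxRadius=45)
if k is not None:
  for x,y,q in k[0][:8]:print(x,y,q,at(c,(x,y),.05).round(4))
"
```

```text
t 15.95 p [ 0.403  -0.2822  0.09  ] yaw 25.98 tilt 0.16 F [-0.2 -0.7  0.5] w 0.069 gf 0.0 q [-0.77  0.41  1.77  0.    0.97 -1.22]
[[251.2 205.4]
 [274.2 216.1]]
45.5 67.5 44.4 [ 0.2484 -0.2577  0.05  ]
37.5 104.5 40.0 [ 0.2504 -0.2814  0.05  ]
253.5 202.5 17.4 [ 0.402  -0.2798  0.05  ]
395.5 40.5 28.6 [ 0.4341 -0.1502  0.05  ]
28.5 149.5 36.6 [ 0.2533 -0.3119  0.05  ]
42.5 36.5 33.3 [ 0.2414 -0.2413  0.05  ]
80.5 34.5 26.6 [ 0.262  -0.2303  0.05  ]
23.5 193.5 30.0 [ 0.2586 -0.3427  0.05  ]
```

send_rows(commands=[[75,0.001,0.0005,0.04,0],[75,0.001,0.0005,0.08,0],[75,0.001,0.0005,0.096,0],[75,0.001,0.0005,0.096,0],[75,0.001,0.0005,0.096,0],[20,0.001,0.0005,0.096,0],[20,0.001,0.0005,0.096,0],[20,0.001,0.0005,0.096,0],[20,0.001,0.0005,0.096,0],[20,0.001,0.0005,0.096,0],[20,0.001,0.0005,0.096,0],[20,0.001,0.0005,0.096,0]])

```text
time: 17.2
position: [0.4026, -0.2819, -0.005]
tool_rot: [0.53, 0.848, -0.0, 0.0]
ft_force: [-0.2, 0.6, 4.1]
grip_width: 0.0343
gripper_force: 30.0
```

```bash
python3 -c "
from h import *
st()"
```

```text
t 17.2 p [ 0.4026 -0.2819 -0.005 ] yaw 25.93 tilt 0.02 F [-0.2  0.6  4.1] w 0.0343 gf 30.000544488430023 q [-0.77  0.55  1.86  0.    0.73 -1.22]
```

```bash
cat > pl.py <<'E'
import sys
from tray import *
def go(y,h,pts,p0=None):
    for x,z in pts:
        w=tw(x,y,z)-[0,0,h];print((x,z),end=' ');plan([(*[round(float(v),4) for v in w],YAW)],p0)
E
python3 -c "
from pl import *
go(58,.0405,[(60,120),(38,60),(32,46),(32,42.3)])"
```

```text
(60, 120) (0.6615, -0.2341, 0.1163, 25.93) -> [-0.0703, 0.2537, -0.1213] -0.0
(38, 60) (0.6624, -0.236, 0.0525, 25.93) -> [-0.0723, 0.2537, -0.0575] -0.0
(32, 46) (0.6623, -0.2357, 0.0372, 25.93) -> [-0.072, 0.2537, -0.0422] -0.0
(32, 42.3) (0.6629, -0.237, 0.0338, 25.93) -> [-0.0735, 0.2537, -0.0388] -0.0
```

send_rows(commands=[[20,0,0,-0.04,0],[20,0,0,-0.08,0],[20,0,0,-0.121,0],[20,-0.01,0.04,-0.121,0],[20,-0.03,0.1,-0.121,0],[20,-0.072,0.2537,-0.121,0],[20,-0.072,0.2537,-0.121,0],[20,-0.072,0.2537,-0.121,0],[20,-0.072,0.2537,-0.121,0],[20,-0.072,0.2537,-0.121,0],[20,-0.072,0.2537,-0.09,0],[20,-0.072,0.2537,-0.065,0],[20,-0.072,0.2537,-0.05,0],[20,-0.072,0.2537,-0.0422,0],[20,-0.072,0.2537,-0.0422,0],[20,-0.072,0.2537,-0.0422,0]])

```text
time: 18.8
position: [0.6627, -0.236, 0.0381]
tool_rot: [0.531, 0.848, 0.0, 0.001]
ft_force: [0.1, -1.2, 1.0]
grip_width: 0.0342
gripper_force: 30.0
```

```bash
python3 c.py .0405; python3 -c "
from pl import *
go(58,.0405,[(32,42.3),(26,42.5),(22,44),(20,47.4),(14,51.5)])"
```

```text
t 18.8 p [ 0.6627 -0.236   0.0381] yaw 25.91 tilt 0.1 F [ 0.1 -1.2  1. ] w 0.0342 gf 29.999039983751743 q [-0.45  0.81  1.16  0.    1.17 -0.9 ]
pivot tray [32.7 58.2 46.7] Ftray [ 1.4 -0.4  0.5] [-0.11  0.02  0.01]
(32, 42.3) (0.6629, -0.237, 0.0338, 25.93) -> [-0.001, -0.0002, 0.0043] -0.0003
(26, 42.5) (0.6604, -0.2319, 0.0317, 25.93) -> [0.0047, -0.0002, 0.0064] -0.0003
(22, 44) (0.6586, -0.2281, 0.0316, 25.93) -> [0.0089, -0.0002, 0.0065] -0.0003
(20, 47.4) (0.6572, -0.2252, 0.034, 25.93) -> [0.0121, -0.0002, 0.0041] -0.0003
(14, 51.5) (0.6541, -0.2189, 0.0356, 25.93) -> [0.0192, -0.0002, 0.0025] -0.0003
```

send_rows(commands=[[20,-0.001,0,0.0035,0],[20,0.0015,0,0.005,0],[20,0.004,0,0.0058,0],[20,0.0065,0,0.006,0],[20,0.0089,0,0.006,0],[20,0.0089,0,0.006,0]])

```text
time: 19.4
position: [0.66, -0.2306, 0.0327]
tool_rot: [0.531, 0.848, -0.001, 0.004]
ft_force: [2.5, -8.8, 1.6]
grip_width: 0.0344
gripper_force: 30.0
```

```bash
python3 c.py .0405
```

```text
t 19.4 p [ 0.66   -0.2306  0.0327] yaw 25.91 tilt 0.45 F [ 2.5 -8.8  1.6] w 0.0344 gf 30.000271797180176 q [-0.44  0.8   1.19 -0.    1.14 -0.9 ]
pivot tray [25.1 58.2 43.9] Ftray [ 8.9 -1.6 -1.9] [-1.69 -0.58 -0.01]
```

send_rows(commands=[[20,0.002,0,-0.0008,0],[20,0.004,0,-0.0017,0],[20,0.006,0,-0.0025,0],[20,0.006,0,-0.0025,0]])

```text
time: 19.8
position: [0.6572, -0.2247, 0.0348]
tool_rot: [0.531, 0.848, -0.001, 0.003]
ft_force: [3.1, -7.6, -0.1]
grip_width: 0.034
gripper_force: 30.0
```

```bash
python3 c.py .0405
```

```text
t 19.8 p [ 0.6572 -0.2247  0.0348] yaw 25.91 tilt 0.39 F [ 3.1 -7.6 -0.1] w 0.034 gf 29.99997988343239 q [-0.44  0.79  1.2  -0.    1.14 -0.89]
pivot tray [19.9 58.2 48.3] Ftray [ 7.6 -0.5 -3.2] [-1.62 -0.56 -0.02]
```

send_rows(commands=[[20,0.002,0,-0.0003,0],[20,0.004,0,-0.0006,0],[20,0.0065,0,-0.001,0],[20,0.0065,0,-0.001,0]])

```text
time: 20.2
position: [0.6544, -0.219, 0.0359]
tool_rot: [0.531, 0.848, -0.001, 0.003]
ft_force: [2.7, -7.6, 0.5]
grip_width: 0.034
gripper_force: 30.0
```

```bash
python3 c.py .0405
```

```text
t 20.2 p [ 0.6544 -0.219   0.0359] yaw 25.91 tilt 0.4 F [ 2.7 -7.6  0.5] w 0.034 gf 30.0001323223114 q [-0.43  0.79  1.22 -0.    1.13 -0.88]
pivot tray [14.3 58.2 51.7] Ftray [ 7.6 -0.9 -2.6] [-1.62 -0.5  -0.03]
```

send_rows(commands=[[20,-0.002,0,0.001,0],[20,-0.003,0,0.004,0],[20,-0.0042,0,0.007,0],[20,-0.0053,0,0.01,0],[20,-0.0061,0,0.012,0],[20,-0.0061,0,0.012,0]])

```text
time: 20.8
position: [0.6571, -0.2233, 0.0237]
tool_rot: [0.531, 0.848, -0.0, 0.003]
ft_force: [2.2, -5.2, 3.5]
grip_width: 0.0342
gripper_force: 30.0
```

```bash
python3 c.py .0405
```

```text
t 20.8 p [ 0.6571 -0.2233  0.0237] yaw 25.92 tilt 0.3 F [ 2.2 -5.2  3.5] w 0.0342 gf 30.000713914632797 q [-0.44  0.81  1.21 -0.    1.12 -0.89]
pivot tray [14.5 58.8 38.5] Ftray [ 6.6 -0.3  1.2] [-1.12 -0.59  0.01]
```

Now press onto the floor.

send_rows(commands=[[20,-0.0008,0,0.0018,0],[20,-0.0015,0,0.0035,0],[20,-0.002,0,0.005,0],[20,-0.002,0,0.005,0]])

```text
time: 21.2
position: [0.6574, -0.223, 0.0226]
tool_rot: [0.53, 0.848, 0.001, 0.002]
ft_force: [-8.3, 4.3, 27.0]
grip_width: 0.0345
gripper_force: 30.0
```

```bash
python3 c.py .0405
```

```text
t 21.2 p [ 0.6574 -0.223   0.0226] yaw 25.96 tilt 0.21 F [-8.3  4.3 27. ] w 0.0345 gf 30.044738809947376 q [-0.44  0.81  1.21  0.    1.12 -0.89]
pivot tray [13.9 59.1 37.5] Ftray [ 3.2 -5.6 27.8] [ 0.31  1.35 -0.09]
```

send_rows(commands=[[20,0.0005,0,-0.003,0],[20,0.0005,0,-0.0045,0],[20,0.0005,0,-0.0045,0],[37,0.0005,0,-0.0045,0],[39,0.0005,0,-0.0045,0],[42,0.0005,0,-0.0045,0],[46,0.0005,0,-0.0045,0],[46,0.0005,0,-0.0045,0]])

```text
time: 22.0
position: [0.6555, -0.2227, 0.0209]
tool_rot: [0.53, 0.848, -0.0, -0.001]
ft_force: [1.1, 0.5, -0.4]
grip_width: 0.0419
gripper_force: 0.0
```

```bash
python3 c.py .0405
```

```text
t 22.0 p [ 0.6555 -0.2227  0.0209] yaw 25.93 tilt 0.12 F [ 1.1  0.5 -0.4] w 0.0419 gf 0.0 q [-0.44  0.81  1.21  0.    1.12 -0.89]
pivot tray [12.3 57.6 36.4] Ftray [-0.1  1.2 -0.3] [-0.09  0.01  0.02]
```

Released. Raise and check.

send_rows(commands=[[46,0,0,-0.02,0],[46,0,0,-0.05,0],[46,0,0,-0.1,0],[46,0,0,-0.11,0],[46,0,0,-0.11,0],[46,0,0,-0.11,0]])

```text
time: 22.6
position: [0.6553, -0.2228, 0.1304]
tool_rot: [0.53, 0.848, -0.0, -0.001]
ft_force: [-0.4, 0.6, -1.2]
grip_width: 0.0423
gripper_force: 0.0
```

```bash
python3 -c "
from pl import *
st();s=r.sense();c=cam('wrist',s);im=r.get_image('wrist').astype(int)
th=np.linspace(0,2*np.pi,24)
for z in(50,0):
  q=proj(c,[tw(17.5-1.8+17.5*np.cos(t),58+17.5*np.sin(t),z+1.3) for t in th]);print(z,q.min(0).round(),q.max(0).round())
for v in range(132,232,4):print(v,''.join('%4d'%im[v,u].mean() for u in range(200,302,4)))
plan([(.4105,-.3765,.12,YAW)])
"
```

```text
t 22.6 p [ 0.6553 -0.2228  0.1304] yaw 25.92 tilt 0.14 F [-0.4  0.6 -1.2] w 0.0423 gf 0.0 q [-0.44  0.71  1.09  0.    1.34 -0.89]
50 [230. 173.] [279. 221.]
0 [234. 183.] [274. 223.]
132  131 128 128 130 129 129 129 129 129 128 127 126 126 127 125 125 125 121 199 204 196 189 186 189 189 187
136  132 128 128 128 130 130 128 130 128 128 130 130 126 127 124 124 122 199 199 200 193 185 180 183 187 189
140  132 131 129 129 129 130 130 130 130 130 133 130 128 127 126 122 205 195 191 192 188 182 183 186 188 189
144  135 131 130 129 132 131 130 132 131 130 132 131 129 126 171 208 203 192 184 185 184 185 186 186 191 197
148  132 132 132 132 133 132 131 132 132 131 130 130 128 209 212 208 204 196 187 183 183 187 188 192 197 206
152  148 130 133 135 130 130 130 130 130 130 130 126 215 208 210 208 207 196 187 184 184 187 189 194 204 212
156  212 150 132 133 130 131 129 128 129 129 178 210 207 207 206 202 199 191 189 186 182 187 191 197 206 211
160  214 215 135 131 132 130 130 129 131 128 212 213 212 208 201 192 190 189 189 186 190 195 196 203 210 212
164  181 123 123 121 118 116 120 120 117 123 
[... 1176 characters left out ...]
95 169 138 169  43  50  50 148 209 208 207 211 211  54  51  46  42 147 188 194 128 128
212   55  53  50  48 105 173 134 172  42  44  50  50  42 147 168 101  44  54  50  43  39 143 192 192 128 127
216   52  52  49  48 110 168 135 169  42  45  43  51  51  52  53  52  54  46  42  41  42 141 178 190 127 126
220   50  49  46  47 108 163 132 168  42  44  42  42  46  46  47  46  44  43  41  42  42 139 196 189 124 121
224   50  50  47  45 119 163 132 172  40  44  42  43  44  42  42  44  42  40  42  42  42 129 176 186 116 106
228   89 111  45  46 125 156 132 168  40  43  44  43  43  43  42  43  43  40  41  41  43 129 168 180 110 109
(0.4105, -0.3765, 0.12, 25.93) -> [-0.0315, -0.2871, 0.0102] -0.0001
```

send_rows(commands=[[70,-0.008,-0.07,0,0],[70,-0.0315,-0.287,0,0],[70,-0.0315,-0.287,0,0],[70,-0.0315,-0.287,0,0],[70,-0.0315,-0.287,0,0],[70,-0.0315,-0.287,0,0],[70,-0.0315,-0.287,0.01,0],[70,-0.0315,-0.287,0.01,0],[70,-0.0315,-0.287,0.01,0],[70,-0.0315,-0.287,0.01,0]])

```text
time: 23.65
position: [0.4128, -0.376, 0.1214]
tool_rot: [0.53, 0.848, 0.0, -0.0]
ft_force: [0.1, 0.1, 0.8]
grip_width: 0.0642
gripper_force: 0.0
```

```bash
python3 -c "
from h import *
st();s=r.sense();c=cam('wrist',s);im=r.get_image('wrist').astype(int)
print(proj(c,[(.410,-.3772,.075),(.410+.016,-.3772,.075)]).round(1))
g=cv2.medianBlur(im.mean(2).astype(np.uint8),3)
k=cv2.HoughCircles(g,cv2.HOUGH_GRADIENT,1,30,param1=80,param2=15,minRadius=18,maxRadius=36)
if k is not None:
  for x,y,q in k[0][:12]:
    w=at(c,(x,y),.075)
    if abs(w[0]-.41)<.03 and abs(w[1]+.377)<.03:print(x,y,q,w.round(4))
plan([(.4102,-.3762,.05,25.93)])
"
```

```text
t 23.65 p [ 0.4128 -0.376   0.1214] yaw 26.03 tilt 0.05 F [0.1 0.1 0.8] w 0.0642 gf 0.0 q [-0.88  0.48  1.55  0.    1.12 -1.33]
[[248.8 203. ]
 [269.3 212.6]]
251.5 200.5 21.8 [ 0.4109 -0.3747  0.075 ]
(0.4102, -0.3762, 0.05, 25.93) -> [0.0011, -0.0024, 0.0716] 0.0018
```

send_rows(commands=[[70,0.0005,0,0.03,0],[70,0.0005,0,0.06,0],[70,0.0005,0,0.085,0],[70,0.0005,0,0.098,0],[70,0.0005,0,0.098,0],[70,0.0005,0,0.098,0],[15,0.0005,0,0.098,0],[15,0.0005,0,0.098,0],[15,0.0005,0,0.098,0],[15,0.0005,0,0.098,0],[15,0.0005,0,0.098,0],[15,0.0005,0,0.098,0],[15,0.0005,0,0.098,0]])

```text
time: 25.0
position: [0.4117, -0.3767, 0.0242]
tool_rot: [0.53, 0.848, -0.0, 0.0]
ft_force: [0.5, 0.4, 1.6]
grip_width: 0.031
gripper_force: 30.0
```

```bash
python3 -c "
from pl import *
st()
go(-58,.0395,[(75,140),(55,100),(42,72),(40,67.3),(36,67.3),(25.6,73.6),(14.2,77.8)])"
```

```text
t 25.0 p [ 0.4117 -0.3767  0.0242] yaw 25.92 tilt 0.03 F [0.5 0.4 1.6] w 0.031 gf 29.996341767473496 q [-0.88  0.6   1.65  0.    0.9  -1.33]
(75, 140) (0.56, -0.2906, 0.1415, 25.93) -> [0.0125, 0.1711, -0.1173] -0.0001
(55, 100) (0.5585, -0.2874, 0.0969, 25.93) -> [0.0161, 0.1711, -0.0727] -0.0001
(42, 72) (0.5578, -0.286, 0.0661, 25.93) -> [0.0177, 0.1711, -0.0419] -0.0001
(40, 67.3) (0.5577, -0.2859, 0.061, 25.93) -> [0.0178, 0.171, -0.0368] -0.0001
(36, 67.3) (0.5561, -0.2826, 0.0595, 25.93) -> [0.0215, 0.171, -0.0353] -0.0001
(25.6, 73.6) (0.5509, -0.2718, 0.0614, 25.93) -> [0.0335, 0.1711, -0.0372] -0.0001
(14.2, 77.8) (0.5456, -0.2609, 0.0611, 25.93) -> [0.0456, 0.1711, -0.0369] -0.0001
```

send_rows(commands=[[15,0,0,-0.04,0],[15,0,0,-0.08,0],[15,0,0,-0.117,0],[15,0,0.03,-0.117,0],[15,0.005,0.08,-0.117,0],[15,0.016,0.171,-0.117,0],[15,0.016,0.171,-0.117,0],[15,0.016,0.171,-0.117,0],[15,0.016,0.171,-0.117,0],[15,0.0165,0.171,-0.09,0],[15,0.017,0.171,-0.065,0],[15,0.0175,0.171,-0.05,0],[15,0.0175,0.171,-0.041,0],[15,0.0175,0.171,-0.041,0],[15,0.0175,0.171,-0.041,0]])

```text
time: 26.5
position: [0.5576, -0.2868, 0.0656]
tool_rot: [0.531, 0.847, -0.0, 0.0]
ft_force: [0.0, -0.4, -0.8]
grip_width: 0.0312
gripper_force: 30.0
```

```bash
python3 c.py .038; python3 -c "
from pl import *
go(-58,.038,[(40,68),(34,67.5),(30,69),(22,73.6),(13,77.8)])"
```

```text
t 26.5 p [ 0.5576 -0.2868  0.0656] yaw 25.87 tilt 0.05 F [ 0.  -0.4 -0.8] w 0.0312 gf 29.991040044551482 q [-0.6   0.65  1.4   0.    1.09 -1.05]
pivot tray [ 41.9 -58.5  69.9] Ftray [ 0.1 -0.2 -0.9] [-0.08  0.06 -0.05]
(40, 68) (0.5576, -0.2857, 0.0631, 25.93) -> [0.001, 0.0005, 0.0025] -0.001
(34, 67.5) (0.5553, -0.2809, 0.0604, 25.93) -> [0.0063, 0.0005, 0.0052] -0.001
(30, 69) (0.5534, -0.277, 0.0603, 25.93) -> [0.0107, 0.0005, 0.0053] -0.001
(22, 73.6) (0.5494, -0.2688, 0.0616, 25.93) -> [0.0198, 0.0005, 0.004] -0.001
(13, 77.8) (0.5451, -0.2599, 0.0621, 25.93) -> [0.0297, 0.0005, 0.0035] -0.001
```

send_rows(commands=[[15,0.001,0.0005,0.0025,0],[15,0.0035,0.0005,0.004,0],[15,0.006,0.0005,0.005,0],[15,0.0085,0.0005,0.005,0],[15,0.0107,0.0005,0.005,0],[15,0.0107,0.0005,0.005,0]])

```text
time: 27.1
position: [0.5544, -0.2775, 0.0613]
tool_rot: [0.53, 0.848, -0.001, 0.002]
ft_force: [0.8, -5.0, 2.8]
grip_width: 0.0314
gripper_force: 30.0
```

```bash
python3 c.py .038
```

```text
t 27.1 p [ 0.5544 -0.2775  0.0613] yaw 25.94 tilt 0.25 F [ 0.8 -5.   2.8] w 0.0314 gf 30.005754265584983 q [-0.59  0.64  1.43 -0.    1.07 -1.04]
pivot tray [ 31.1 -57.3  69.6] Ftray [ 5.5 -1.4  0.8] [-1.2  -0.17 -0.03]
```

send_rows(commands=[[15,0.003,0,-0.0003,0],[15,0.006,0,-0.0006,0],[15,0.009,0,-0.001,0],[15,0.012,0,-0.0013,0],[15,0.012,0,-0.0013,0]])

```text
time: 27.6
position: [0.5486, -0.2654, 0.0618]
tool_rot: [0.53, 0.848, 0.0, 0.001]
ft_force: [0.5, -2.9, 4.2]
grip_width: 0.0312
gripper_force: 30.0
```

```bash
python3 c.py .038
```

```text
t 27.6 p [ 0.5486 -0.2654  0.0618] yaw 25.94 tilt 0.08 F [ 0.5 -2.9  4.2] w 0.0312 gf 30.003511552290547 q [-0.58  0.63  1.46  0.    1.06 -1.03]
pivot tray [ 18.9 -57.2  75.1] Ftray [ 4.2 -0.8  2.8] [-0.97 -0.24 -0.04]
```

send_rows(commands=[[15,0.003,0,-0.0003,0],[15,0.0055,0,-0.0005,0],[15,0.0055,0,-0.0005,0]])

```text
time: 27.9
position: [0.5457, -0.26, 0.0615]
tool_rot: [0.53, 0.848, 0.0, -0.0]
ft_force: [2.6, -3.9, 1.9]
grip_width: 0.0313
gripper_force: 30.0
```

```bash
python3 c.py .038;python3 -c "
from pl import *
go(-58,.038,[(14,77),(13.5,70),(13.5,66),(13.5,63),(13.5,60)])"
```

```text
t 27.9 p [ 0.5457 -0.26    0.0615] yaw 25.94 tilt 0.04 F [ 2.6 -3.9  1.9] w 0.0313 gf 30.00030890107155 q [-0.57  0.62  1.47  0.    1.05 -1.02]
pivot tray [ 13.1 -57.4  77.1] Ftray [5.  0.6 0. ] [-0.87 -0.37 -0.02]
(14, 77) (0.5456, -0.261, 0.0617, 25.93) -> [-0.0009, -0.0006, -0.0002] 0.0002
(13.5, 70) (0.5465, -0.2629, 0.0551, 25.93) -> [-0.003, -0.0006, 0.0064] 0.0002
(13.5, 66) (0.5472, -0.2643, 0.0514, 25.93) -> [-0.0046, -0.0006, 0.0101] 0.0002
(13.5, 63) (0.5477, -0.2653, 0.0486, 25.93) -> [-0.0057, -0.0006, 0.0129] 0.0002
(13.5, 60) (0.5482, -0.2663, 0.0458, 25.93) -> [-0.0068, -0.0006, 0.0157] 0.0002
```

send_rows(commands=[[15,-0.0012,0,0.003,0],[15,-0.0024,0,0.006,0],[15,-0.0036,0,0.009,0],[15,-0.005,0,0.0115,0],[15,-0.005,0,0.0115,0]])

```text
time: 28.4
position: [0.5477, -0.2646, 0.0496]
tool_rot: [0.531, 0.848, 0.0, -0.001]
ft_force: [0.4, -1.1, 2.2]
grip_width: 0.0314
gripper_force: 30.0
```

```bash
python3 c.py .038
```

```text
t 28.4 p [ 0.5477 -0.2646  0.0496] yaw 25.92 tilt 0.09 F [ 0.4 -1.1  2.2] w 0.0314 gf 30.00030755996704 q [-0.58  0.64  1.47  0.    1.03 -1.03]
pivot tray [ 13.3 -57.7  64.2] Ftray [ 1.9 -0.2  1.6] [-0.49 -0.31  0.04]
```

send_rows(commands=[[15,-0.0005,0,0.0015,0],[15,-0.001,0,0.003,0],[15,-0.001,0,0.004,0],[15,-0.001,0,0.004,0]])

```text
time: 28.8
position: [0.5481, -0.2645, 0.0493]
tool_rot: [0.53, 0.848, 0.001, -0.0]
ft_force: [-7.0, 6.9, 26.1]
grip_width: 0.0308
gripper_force: 30.0
```

```bash
python3 c.py .038
```

```text
t 28.8 p [ 0.5481 -0.2645  0.0493] yaw 25.95 tilt 0.08 F [-7.   6.9 26.1] w 0.0308 gf 30.04837199812755 q [-0.58  0.64  1.47  0.    1.03 -1.03]
pivot tray [ 13.2 -57.3  63.9] Ftray [ 1.2 -3.3 27.7] [0.84 1.34 0.02]
```

send_rows(commands=[[15,0.0005,0,-0.002,0],[15,0.001,0,-0.0035,0],[15,0.001,0,-0.0035,0]])

```text
time: 29.1
position: [0.5479, -0.2646, 0.0496]
tool_rot: [0.53, 0.848, 0.0, -0.0]
ft_force: [-0.2, 0.1, 5.3]
grip_width: 0.0312
gripper_force: 30.0
```

```bash
python3 c.py .038
```

```text
t 29.1 p [ 0.5479 -0.2646  0.0496] yaw 25.92 tilt 0.04 F [-0.2  0.1  5.3] w 0.0312 gf 30.00208854675293 q [-0.58  0.64  1.47  0.    1.03 -1.03]
pivot tray [ 13.4 -57.5  64.1] Ftray [ 1.8 -0.2  5. ] [-0.23 -0.07  0.  ]
```

send_rows(commands=[[33.5,0,0,0,0],[34.5,0,0,0,0],[35.5,0,0,0,0],[37,0,0,0,0],[40,0,0,0,0],[44,0,0,0,0],[46,0,0,0,0],[46,0,0,0,0],[46,0,0,0,0]])

```text
time: 30.0
position: [0.548, -0.2649, 0.0497]
tool_rot: [0.53, 0.848, 0.0, -0.0]
ft_force: [0.3, -0.8, 0.3]
grip_width: 0.042
gripper_force: 0.0
```

send_rows(commands=[[46,0,0,-0.015,0],[46,0,0,-0.03,0],[46,0,0,-0.06,0],[46,0,0,-0.1,0],[46,0,0,-0.13,0],[46,0,0,-0.15,0],[46,0,0,-0.15,0],[46,0,0,-0.15,0]])

```text
time: 30.8
position: [0.5478, -0.2648, 0.1992]
tool_rot: [0.53, 0.848, 0.0, -0.0]
ft_force: [-0.2, 0.7, -0.2]
grip_width: 0.0423
gripper_force: 0.0
```

```bash
python3 -c "
from pl import *
st();s=r.sense();c=cam('wrist',s);im=r.get_image('wrist').astype(int)
th=np.linspace(0,2*np.pi,24)
for n,y,rad,zs in(('tall',-58,16,(75,0)),('big',58,17.5,(50,0))):
 for z in zs:
  q=proj(c,[tw(rad-1.8+rad*np.cos(t),y+rad*np.sin(t),z+1.3) for t in th]);print(n,z,q.min(0).round(),q.max(0).round())
q=proj(c,[tw(x-1.8,y,36.3) for x in(0,28) for y in(-10.5,10.5)]);print('relay',q.min(0).round(),q.max(0).round())
for v in range(140,232,4):print(v,''.join('%4d'%im[v,u].mean() for u in range(216,370,4)))
"
```

```text
t 30.8 p [ 0.5478 -0.2648  0.1992] yaw 25.93 tilt 0.02 F [-0.2  0.7 -0.2] w 0.0423 gf 0.0 q [-0.58  0.5   1.28  0.    1.36 -1.03]
tall 75 [234. 161.] [272. 198.]
tall 0 [238. 175.] [268. 205.]
big 50 [360. 167.] [398. 204.]
big 0 [346. 175.] [379. 208.]
relay [302. 169.] [325. 198.]
140  190 189 199 197 196 136 121 119 118 120 119 180 197 198 200 199 199 198 197 197 198 200 198 197 199 197 194 196 196 197 197 197 159 122 119 118 117 167 182
144  198 196 199 198 196 199 117 119 118 120 119 119 200 201 198 200 198 197 198 199 199 200 198 197 201 198 197 198 199 198 197 198 201 120 119 118 118 115 103
148  200 200 199 198 197 198 164 121 121 120 121 121 167 199 201 199 199 200 199 201 198 199 198 197 197 197 199 202 198 197 199 203 199 125 119 119 119 116 108
152  198 198 201 198 197 196 197 170 120 122 122 121 119 167 166 200 200 201 199 198 198 199 199 198 197 196 198 200 198 197 196 197 197 117 116 117 116 114 109
156  197 195 123 119 148 193 198 185 118 118 120 120 120 121 121 120 166 201 188 200 199 199 198 197 199 198 199 168 168 167 167 168 169 127 117 116 111 107 104
160  192 18
[... 2186 characters left out ...]
  40  37  37  38  68 153 179  79  35  35  36  36  37  38
216  158 156  89 119 138 138 139 138 138 138 138 136 137 139 137 138 137 149 137 136 135 135 135 134 133 134 133 136 137 135 138 130 135 135 134 134 132 134 133
220  157 165 159 153 122 123 121 128 128 128 132 132 141 145 140 139 139 140 139 140 141 140 140 139 139 140 141 142 142 141 143 142 138 142 140 146 147 146 146
224  172 168 158 158 161 167 176 179 182 197 194 193 190 184 159 136 102 100  98 104 108 112 114 115 113 114 113 114 113 113 110 105 108 110 112 113 112 116 116
228  166 171 167 165 177 186 191 195 193 193 191 190 188 178 175 175 100  99 102 102 107 112  95 106 115 114 112 113 109 108 104  98 100 102 103 110 114 115 125
```

```bash
python3 -c "
from plant import r
print(r.sign_off())"
```

```text
the job is handed in; nothing more can be done
None
```

The relay, the short thick capacitor and the tall capacitor were loaded in that order into the middle, left and right bays, each turned square to the slope in the grip by pushing its lower edge against the fence and released against it; a final wrist-camera check with all three in place matched where they should sit, and the job was handed in at about 31 s.

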